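Set the bath mixer: slide to the clip, outlet half open

TASK

Get the bath water ready on the white mixer. First, with the outlet lever still closed, slide the grip on top of the mixer along its track until it is in line with the steel marker clip; then swing the outlet lever to half open, so that it points diagonally, midway between crosswise to the pipe and along the pipe. Leave the grip at the clip, and leave the basin and the toiletries where they stand.

Things in the scene. Friction and masses are not known exactly. Their poses are not given: they have to be found in the camera images.
- mixer: Bath mixer, a white case 130 mm (its x) by 300 mm (its y), top at 85 mm above the table, fixed to the table, low enough to reach over. Origin: under the case's centre, on the table; z up. The slide track runs along its y on the middle of the top. From the -y end a 20 mm pipe runs out along -y at height 55 mm, with the ball valve at y = -205 mm, to a spout at y = -300 mm.
- mix_slide (a joint): Position of the slide grip along its track in m: 0 at the track's -y end (grip centre at mixer y = -100 mm) to 0.20 at the +y end (mixer y = +100 mm). Sliding takes about 3 N and it stays where it is left.
- slide_grip_top (a point): Centre of the top of the slide grip, a black upright block 60 mm (mixer x) by 24 mm (along the track) by 34 mm tall, from 4 to 38 mm above the case top; this point is at height 123 mm. The axes are the mixer's.
- clip: Steel marker clip fixed over the case's far (+x) edge, 12 mm wide along the track, its tab 16 by 12 mm standing 30 mm up at mixer x = +50 mm, beside the path of the grip; not to be moved. Origin: on the centre line of the track, at the case top, at the track position the clip marks. Same axes as the mixer: the grip is in line when the y of slide_grip_top in this frame is 0.
- outlet_lever (a joint): Angle of the valve lever in rad: 0 closed (lever crosswise to the pipe, pointing to mixer -x), 1.57 fully open (lever along the pipe, pointing to mixer -y, away from the case); half open is 0.785. It grows counter-clockwise seen from above. It takes about 0.15 N m and stays where it is left.
- lever_axis (a point): Point on the lever's vertical turning axis at mixer (0, -205 mm), height 113 mm. Its axes turn with the lever, which points along its -x. The grey handle part lies 45 to 130 mm from the axis, is 18 mm wide and 22 mm tall (height 106 to 128 mm).
- lever_tip (a point): Free end of the lever, 130 mm from its axis, height 113 mm.
- basin: Loose shallow steel basin under the spout, 140 mm wide, 28 mm high; origin under its centre. Leave alone.
- lota: Loose copper-toned lota (round water pot), 110 mm wide, 105 mm high; origin under its centre. Leave alone.
- soap_bowl: Loose red-brown ceramic soap bowl, 110 mm wide, 45 mm high; origin under its centre. Leave alone.
- mug: Loose steel mug with handle, 80 mm wide, 90 mm high; origin under its centre. Leave alone.
- comb: Loose wide white plastic comb lying flat, 180 mm along its x, 48 mm wide, 10 mm thick; origin under its centre. Leave alone.

How it is judged:
By the outcome, as a careful person would: the job done as asked, in the order asked, and still so for the second after the job is handed in, with the robot touching nothing.
It also fails if it takes over 48 s, if anything falls off the work surface, if the arm or the gripper's body presses on something with over 40 N, if the wrist force passes 120 N, or if a joint passes its speed limit or range.

ROBOT

A 6-joint arm with a two-finger parallel gripper is mounted at the origin on the work surface. World frame = base frame: x ahead of the robot, y to its left, z up, the work surface at z = 0. Lengths are in m, angles in rad, forces in N, time in s.
With the tool pointing down it reaches from about 0.275 to 0.825 m from the base axis. Payload 4.9 kg.
Tool frame: the origin (TCP) lies midway between the tips of the shut fingers; the grasp point (between the pads) lies 19 mm behind it (manip.hold_point_z is the distance from the TCP to the grasp point, in m); z points along the fingers, y is the line along which they close (so a half turn about z gives the same grasp; the last joint's range is limited). The gripper opens to 85 mm and grips with 20 to 120 N. Pads are 22 mm wide; open, the fingers measure 114 mm over their backs; the gripper's body (76 mm by 85 mm) begins 54 mm behind the grasp point. The pads swing forward as they close: fully open they stand 13 mm farther back than shut.
Start: joints at [-1.415, 0.326, -0.193, 1.052, 0, 1.437], TCP at [0.157, -0.527, 0.231] pointing down, gripper open.
Joint ranges: [-2.65, 2.65], [-0.97, 1.79], [-1.3, 1.35], [-1.93, 2.1], [-1.47, 1.37], [-3.14, 3.14]. Speed limits (rad/s): [2.57, 2.57, 3.14, 3.14, 3.14, 3.14].

INTERFACE

Orientations are given as a unit quaternion [x, y, z, w].
In Python, from bench import manip, optics, ticket gives the robot as it stands. The module is installed in compiled form; this text tells all that it offers.
- The arm moves only by the tool move_arm, never from a script. Its argument "targets" is a list of rows, each a list of 6 numbers: the shift along the tool's x, y, z normalised to -1 to 1, where 1 is 0.5 m, then the turn, a rotation vector about the tool's x, y, z normalised to -1 to 1, where 1 is pi/2 rad. A call has 1 to 20 rows; each row is the pose to reach, as a shift and turn from the pose commanded when the call began, along the tool's axes at that moment; what a row does not reach only later rows make up. A row lasts 1/8 s, in which the tool goes at most 62.5 mm and 10.7 degrees, less where a joint would pass 70% of its speed; a pose out of reach is approached as far as the arm can. A call with a number of a shift or a turn outside -1 to 1 is refused whole. A call with a gripper value outside its range is refused whole. "hand" is the closure, from -1 (fully open) to 1 (shut), set as the call begins (left out, the last holds). The fingers move at their own pace and stop on an object; "squeeze" is the grip in N (left out, the last holds). Time passes only in rows, so rows that repeat a pose let the fingers close. It gives the time, the measured TCP pose, the force, the opening and the grip force at its end, in the units of the state.
- manip.state(): the state, without advancing time (a new reading comes with each control period).
- optics.capture(name): name is "scene" or "side" or "wrist"; returns a dict with "image" (480x640x3 uint8, red, green, blue), "vfov" (degrees; the focal length in pixels is half the picture's height over the tangent of half this angle, whatever the lens; pixels are square), "cx", "cy" (the principal point, pixels), "dist" ([k1, k2, p1, p2, k3] as OpenCV has them; the pictures are not rectified), "extrinsics" (4x4, takes a point from world to camera coordinates). Camera axes: x right, y down, z forward; pixel columns grow to the right and rows downward; lengths in m; the calibration is good to about 2 mm. A picture is of the moment at which its call begins. There is no depth.
- ticket.finish_job(): hands the job in; it is judged then, once.
The state is a dict: "t": time; "joint_positions": joint angles; "dq": joint speeds; "effort": joint torques, N m; "ee_pos": TCP position; "eef_rot": TCP orientation; "wrist_force": force on the tool from outside, world axes, zero at the start; "moment": the same for the moment, N m; "finger_gap": finger opening in m; "grip_force": force on a finger pad.
Only numpy, scipy, OpenCV 4.12 (cv2) and the standard library are available. Lean on these libraries where they do the work, as an engineer would, in place of code of your own. Each camera call takes 0.05 s, during which the arm holds its last target. There are 200 camera calls.

## Working session

There is one attempt and no reset: what is moved stays moved. The work goes in short steps, Python scripts to look and compute and a tool call to move; the robot and the scene stay as the last step left them, time stands still between calls to the robot, and variables do not carry over. Pictures are saved under pics/ and viewed, at most 10 in all, crops included, and the job is handed in when it is done.

Besides the shell and the picture viewer there is one more tool, called after "Request:" in YAML: its name, and indented under it one key for each argument. move_arm: Moves the arm, as the interface text tells. Its arguments: {"type":"object","properties":{"targets":{"type":"array"},"hand":{"type":"number"},"squeeze":{"type":"number"}},"required":["targets"]}

```bash
mkdir -p pics; cat > h.py <<'E'
import numpy as np, cv2
from bench import manip, optics, ticket
from scipy.spatial.transform import Rotation as R
def cam(n,save=None):
    c=optics.capture(n); 
    if save: cv2.imwrite('pics/'+save,c['image'][:,:,::-1])
    f=240/np.tan(np.radians(c['vfov'])/2)
    c['K']=np.array([[f,0,c['cx']],[0,f,c['cy']],[0,0,1.]]); c['d']=np.array(c['dist'],float); c['E']=np.array(c['extrinsics'])
    return c
def ray(c,uv,z):
    p=cv2.undistortPoints(np.array(uv,float).reshape(-1,1,2),c['K'],c['d']).reshape(-1,2)
    Rm=c['E'][:3,:3];o=-Rm.T@c['E'][:3,3]
    d=np.c_[p,np.ones(len(p))]@Rm
    return o+d*((z-o[2])/d[:,2])[:,None]
def proj(c,P):
    E=c['E'];return cv2.projectPoints(np.array(P,float).reshape(-1,1,3),cv2.Rodrigues(E[:3,:3])[0],E[:3,3],c['K'],c['d'])[0].reshape(-1,2)
E
python3 - <<'E'
from h import *
for n in ('scene','side'):
    c=cam(n,n+'0.png'); E=c['E']; print(n,-E[:3,:3].T@E[:3,3],E[2,:3],c['K'][0,0],c['d'])
s=manip.state();print(s['t'],s['ee_pos'],s['eef_rot'],manip.hold_point_z)
E
```

```text
scene [ 1.15293299 -0.25516655  0.52963537] [-0.74079923  0.45068842 -0.49809281] 447.8664553318124 [-0.07091181  0.          0.          0.          0.        ]
side [-0.11763015  0.80182216  1.11702168] [ 0.47175036 -0.5000998  -0.72618991] 591.7331223160878 [-0.02582216  0.          0.          0.          0.        ]
0.1 [ 0.15710246 -0.52653289  0.23056665] [ 9.89519886e-01  1.44394435e-01  1.46250171e-05 -8.00833133e-04] 0.0187
```

View pics/scene0.png

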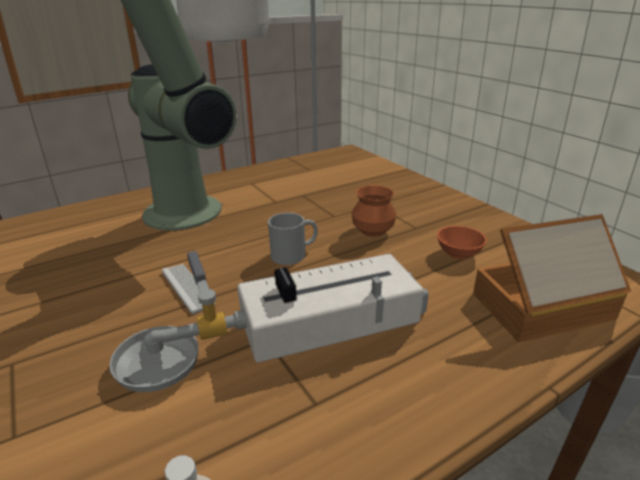

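View pics/side0.png

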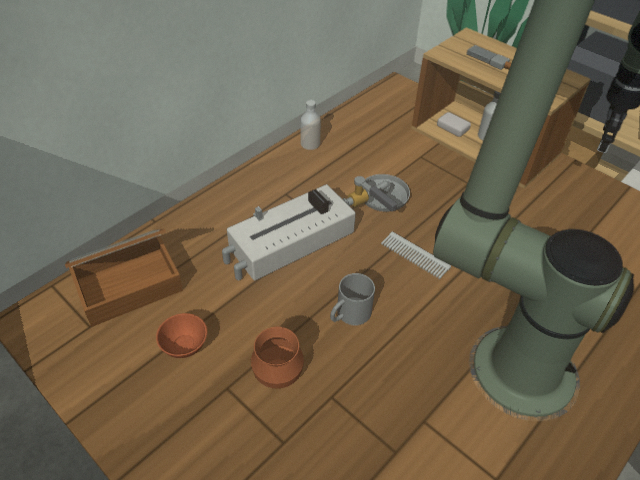

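The scene view shows the mixer with its grip at (286,285), clip at (377,286) and lever at (200,275). In the side view the grip is at (319,200), the clip at (259,212) and the lever at about (380,195). Next I'll enlarge the side view and measure.

```bash
python3 - <<'E'
from h import *
a=cv2.imread('pics/side0.png')[165:290,215:425];b=cv2.imread('pics/scene0.png')[235:375,100:440]
a=cv2.resize(a,None,fx=3.8,fy=3.8,interpolation=cv2.INTER_CUBIC); cv2.imwrite('pics/side0z.png',a)
c=cam('side')
im=c['image'].astype(int);mn=im.min(2);mx=im.max(2)
m=((mn>150)&(mx-mn<25)).astype(np.uint8);m[:170]=0;m[290:]=0;m[:,:215]=0;m[:,362:]=0
m=cv2.morphologyEx(m,cv2.MORPH_CLOSE,np.ones((9,9)))
cs=max(cv2.findContours(m,0,2)[0],key=cv2.contourArea)
print(cv2.contourArea(cs)); q=cv2.approxPolyDP(cs,5,True).reshape(-1,2);print(q.tolist());print(ray(c,q,.085).round(3).tolist())
print('grip',ray(c,[(318,192)],.123),'clip',ray(c,[(259,209)],.115),'leverpx',ray(c,[(361,182),(403,208)],.128))
E
```

```text
3799.0
[[354, 212], [326, 185], [317, 189], [331, 199], [327, 213], [312, 211], [307, 193], [227, 230], [253, 261]]
[[0.526, -0.041, 0.085], [0.644, -0.065, 0.085], [0.65, -0.038, 0.085], [0.599, -0.035, 0.085], [0.572, 0.009, 0.085], [0.603, 0.03, 0.085], [0.658, -0.009, 0.085], [0.704, 0.221, 0.085], [0.586, 0.244, 0.085]]
grip [[ 6.12632394e-01 -5.35479487e-04  1.23000000e-01]] clip [[0.67861235 0.13781211 0.115     ]] leverpx [[ 0.55749314 -0.09947941  0.128     ]
 [ 0.42412697 -0.09908145  0.128     ]]
```

View pics/side0z.png

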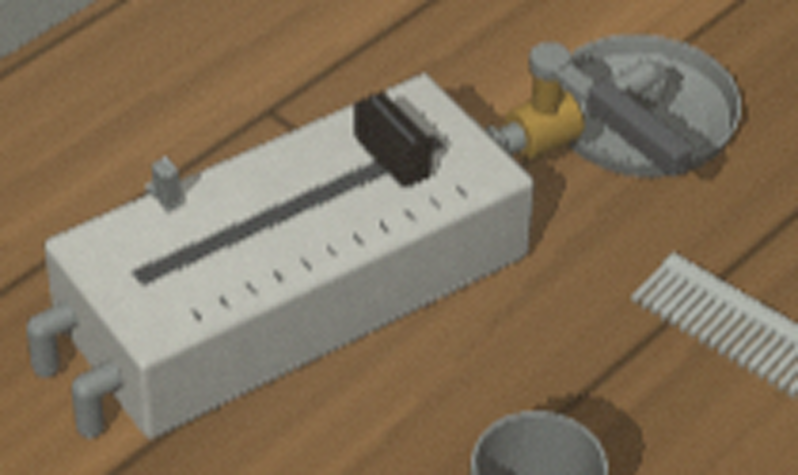

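The crop shows the four top corners at (46,243), (425,73), (532,182) and (145,368), the clip tab top at (168,165), the lever axis at (550,52) and the lever end at (690,155).

```bash
python3 - <<'E'
from h import *
c=cam('side')
f=lambda *p:np.array(p)/3.8+[215,165]
P=ray(c,f((46,243),(425,73),(532,182),(145,368)),.085);print(P.round(3))
for i in range(4):print(np.linalg.norm(P[i]-P[(i+1)%4]))
ctr=P.mean(0); yv=(P[0]-P[1]+P[3]-P[2])[:2];yaw=np.arctan2(yv[1],yv[0])-np.pi/2;print('ctr',ctr,'yaw',np.degrees(yaw))
M=np.array([[np.cos(yaw),-np.sin(yaw)],[np.sin(yaw),np.cos(yaw)]])
loc=lambda p:((p[:,:2]-ctr[:2])@M).round(3).tolist()
print('track',loc(ray(c,f((140,278),(380,167)),.085)))
print('clip top',loc(ray(c,f((166,160),(155,165),(183,172)),.115)))
print('grip top',loc(ray(c,f((357,97),(380,92),(405,157),(437,143)),.123)))
print('lever axis, tip',loc(ray(c,f((550,52),(690,155)),.128)))
print('world axis,tip pred',ctr[:2]+M@[0,-.205],ctr[:2]+M@[-.13,-.205])
E
```

```text
[[ 0.706  0.219  0.085]
 [ 0.645 -0.069  0.085]
 [ 0.522 -0.04   0.085]
 [ 0.584  0.245  0.085]]
0.2947094031782007
0.12591946025332942
0.29217331936991453
0.125384569166142
ctr [0.61433309 0.08874845 0.085     ] yaw -12.133696763394259
track [[0.003, 0.112], [0.003, -0.07]]
clip top [[0.059, 0.059], [0.059, 0.067], [0.043, 0.055]]
grip top [[0.034, -0.072], [0.03, -0.087], [-0.03, -0.066], [-0.03, -0.09]]
lever axis, tip [[-0.004, -0.201], [-0.132, -0.216]]
world axis,tip pred [ 0.5712434 -0.1116718] [ 0.44414763 -0.08434664]
```

Request:
move_arm:
  targets:
    - [0.6,-0.433,-0.03,0,0,-0.84]
    - [0.6,-0.433,-0.03,0,0,-0.84]
    - [0.6,-0.433,-0.03,0,0,-0.84]
    - [0.6,-0.433,-0.03,0,0,-0.84]
    - [0.6,-0.433,-0.03,0,0,-0.84]
    - [0.6,-0.433,-0.03,0,0,-0.84]
    - [0.6,-0.433,-0.03,0,0,-0.84]
    - [0.6,-0.433,-0.03,0,0,-0.84]
    - [0.6,-0.433,-0.03,0,0,-0.84]
  hand: -1

```text
t: 1.32
ee_pos: [0.3825, -0.2342, 0.2462]
eef_rot: [0.695, 0.719, -0.0, -0.0]
wrist_force: [-0.5, 0.8, -0.4]
finger_gap: 0.0853
grip_force: 0.0
```

Request:
move_arm:
  targets:
    - [0.57,0.47,-0.03,0,0,-0.84]
    - [0.57,0.47,-0.03,0,0,-0.84]
    - [0.57,0.47,-0.03,0,0,-0.84]
    - [0.57,0.47,-0.03,0,0,-0.84]
    - [0.57,0.47,-0.03,0,0,-0.84]
    - [0.57,0.47,-0.03,0,0,-0.84]
    - [0.57,0.47,-0.03,0,0,-0.84]
    - [0.57,0.47,-0.03,0,0,-0.84]
    - [0.57,0.47,-0.03,0,0,-0.84]
    - [0.57,0.47,-0.03,0,0,-0.84]

```text
t: 2.58
ee_pos: [0.6065, 0.0589, 0.2615]
eef_rot: [0.108, 0.994, 0.0, 0.0]
wrist_force: [-0.9, 0.5, -0.7]
finger_gap: 0.0856
grip_force: 0.0
```

```bash
python3 - <<'E'
from h import *
c=cam('wrist','w1.png');E=c['E'];print(-E[:3,:3].T@E[:3,3],E[2,:3])
s=manip.state();print(s['t'],s['ee_pos'],s['eef_rot'],s['wrist_force'],s['joint_positions'])
E
```

```text
[0.54006995 0.07285379 0.4034729 ] [ 0.26086053 -0.05665766 -0.96371245]
2.625 [0.60650862 0.05903265 0.26155092] [1.07681396e-01 9.94185445e-01 1.36141973e-05 1.32029205e-04] [ 0.23194968 -0.16067465 -0.18092223] [-2.40513577e-02  4.21732329e-01  2.72007334e-02  1.17599932e+00
  5.02022797e-06  1.91729823e-01]
```

View pics/w1.png

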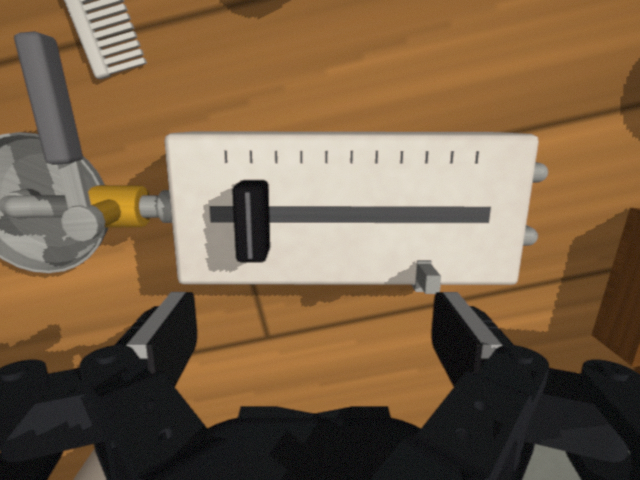

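The wrist view shows the case top at about (167,134) to (537,135) to (519,283), the grip top with its middle line at u≈250, the clip tab near (427,277), and the lever from (82,222) to (37,35). I'll zoom in on the clip and work out the numbers.

```bash
python3 - <<'E'
from h import *
im=cv2.imread('pics/w1.png')
a=cv2.resize(im[245:305,395:455],None,fx=6.6,fy=6.6,interpolation=cv2.INTER_CUBIC)
b=cv2.resize(im[170:270,225:285],None,fx=3.96,fy=3.96,interpolation=cv2.INTER_CUBIC)
cv2.imwrite('pics/w1z.png',np.hstack([a,b]))
c=cam('wrist')
P=ray(c,[(537,135),(167,134),(180,283),(519,283)],.085);print(P.round(4))
for i in range(4):print(np.linalg.norm(P[i]-P[(i+1)%4]))
ctr=P.mean(0)[:2];yv=(P[0]-P[1]+P[3]-P[2])[:2];yaw=np.arctan2(yv[1],yv[0])-np.pi/2;print('ctr',ctr,'yaw',np.degrees(yaw))
M=np.array([[np.cos(yaw),-np.sin(yaw)],[np.sin(yaw),np.cos(yaw)]])
np.save('mx.npy',[*ctr,yaw])
loc=lambda p:((p[:,:2]-ctr)@M).round(4).tolist()
print('track',loc(ray(c,[(210,214),(490,214)],.085)))
print('clip tab',loc(ray(c,[(415,262),(430,262),(427,291),(440,291)],.115)))
print('grip line',loc(ray(c,[(248,192),(251,258)],.123)))
print('lever',loc(ray(c,[(82,224),(37,35)],.128)))
E
```

```text
[[ 0.588   0.2421  0.085 ]
 [ 0.5251 -0.0414  0.085 ]
 [ 0.6477 -0.0695  0.085 ]
 [ 0.711   0.2184  0.085 ]]
0.29032373871718803
0.12586682156433093
0.29476411266070957
0.1252397495041887
ctr [0.61795834 0.08740488] yaw -12.456368293153611
track [[0.0014, -0.1165], [0.0011, 0.1153]]
clip tab [[0.0324, 0.0479], [0.0324, 0.0596], [0.0567, 0.0592], [0.0567, 0.0695]]
grip line [[-0.0237, -0.0779], [0.0264, -0.0778]]
lever [[-0.0011, -0.1977], [-0.1254, -0.207]]
```

View pics/w1z.png

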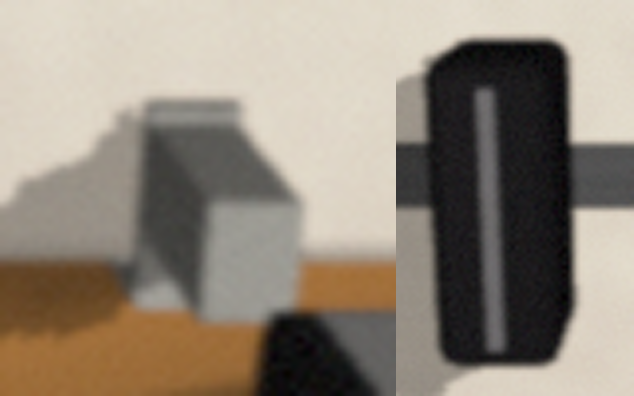

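Request:
move_arm:
  targets:
    - [-0.007,-0.095,0.1,0,0,0]
    - [-0.007,-0.095,0.2,0,0,0]
    - [-0.007,-0.095,0.27,0,0,0]
    - [-0.007,-0.095,0.31,0,0,0]
    - [-0.007,-0.095,0.335,0,0,0]
    - [-0.007,-0.095,0.335,0,0,0]
    - [-0.007,-0.095,0.335,0,0,0]

```text
t: 3.55
ee_pos: [0.6009, 0.0127, 0.0949]
eef_rot: [0.106, 0.994, 0.0, 0.001]
wrist_force: [0.9, 0.9, -0.0]
finger_gap: 0.0854
grip_force: 0.0
```

Request:
move_arm:
  targets:
    - [0,0,0,0,0,0]
    - [0,0,0,0,0,0]
    - [0,0,0,0,0,0]
    - [0,0,0,0,0,0]
    - [0,0,0,0,0,0]
    - [0,0,0,0,0,0]
    - [0,0,0,0,0,0]
    - [0,0,0,0,0,0]
  hand: 1
  squeeze: 20

```text
t: 4.55
ee_pos: [0.6001, 0.0126, 0.0941]
eef_rot: [0.106, 0.994, -0.0, 0.0]
wrist_force: [-2.5, -1.6, 5.5]
finger_gap: 0.0235
grip_force: 25.5
```

```bash
python3 - <<'E'
from h import *
c=cam('wrist','w2.png');s=manip.state();print(s['t'],s['ee_pos'],s['wrist_force'],s['finger_gap'],s['grip_force'])
x,y,a=np.load('mx.npy');M=np.array([[np.cos(a),-np.sin(a)],[np.sin(a),np.cos(a)]])
print('tcp loc',(s['ee_pos'][:2]-np.array([x,y]))@M)
E
```

```text
4.6 [0.60015102 0.01256561 0.094087  ] [-1.64484489 -1.65674403  4.98850442] 0.023726235227928435 25.52469313144684
tcp loc [-0.00124561 -0.07691857]
```

View pics/w2.png

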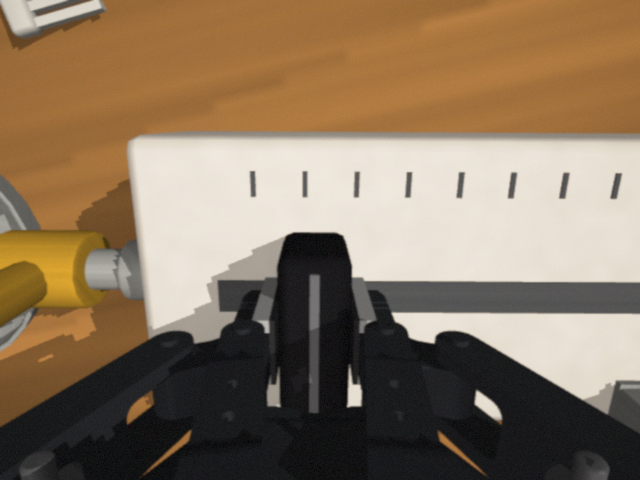

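The grip is held (gap 23.7 mm, TCP in line with it). Now I'll slide it along +y by about 0.141 m.

Request:
move_arm:
  targets:
    - [0,0.035,0,0,0,0]
    - [0,0.075,0,0,0,0]
    - [0,0.115,0,0,0,0]
    - [0,0.155,0,0,0,0]
    - [0,0.195,0,0,0,0]
    - [0,0.235,0,0,0,0]
    - [0,0.265,0,0,0,0]
    - [0,0.282,0,0,0,0]
    - [0,0.282,0,0,0,0]
    - [0,0.282,0,0,0,0]
    - [0,0.282,0,0,0,0]

```text
t: 5.98
ee_pos: [0.631, 0.1516, 0.0941]
eef_rot: [0.106, 0.994, 0.002, 0.001]
wrist_force: [5.4, 0.9, 2.5]
finger_gap: 0.0237
grip_force: 25.3
```

```bash
python3 - <<'E'
from h import *
c=cam('wrist','w3.png');s=manip.state();print(s['t'],s['ee_pos'],s['wrist_force'],s['finger_gap'],s['grip_force'])
x,y,a=np.load('mx.npy');M=np.array([[np.cos(a),-np.sin(a)],[np.sin(a),np.cos(a)]])
print('tcp loc',(s['ee_pos'][:2]-np.array([x,y]))@M)
E
```

```text
6.025 [0.63101117 0.15157786 0.09414033] [5.30151987 1.27563673 2.67734442] 0.023293171021340982 25.28520494699478
tcp loc [-0.00109629  0.06547782]
```

View pics/w3.png

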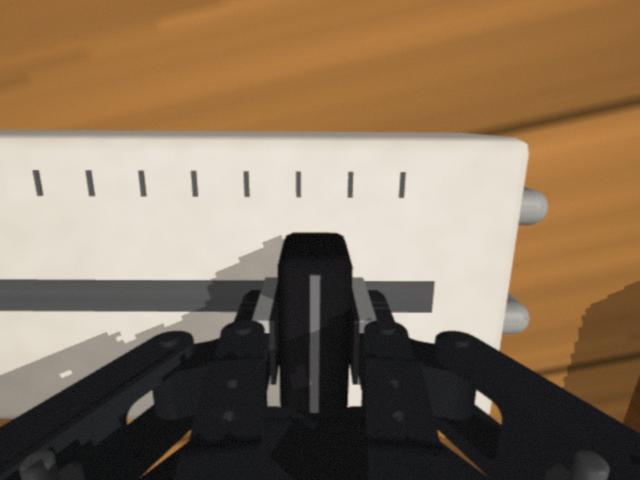

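The grip now sits near the 0.066 mark and the clip is hidden behind the hand. I'll release, rise and check.

Request:
move_arm:
  targets:
    - [0,0,0,0,0,0]
    - [0,0,0,0,0,0]
    - [0,0,0,0,0,0]
    - [0,0,0,0,0,0]
    - [0,0,0,0,0,0]
    - [0,0,0,0,0,0]
  hand: -1

```text
t: 6.78
ee_pos: [0.6298, 0.1506, 0.0938]
eef_rot: [0.106, 0.994, 0.0, -0.0]
wrist_force: [0.6, -0.1, 0.1]
finger_gap: 0.085
grip_force: 0.0
```

Request:
move_arm:
  targets:
    - [0,0,-0.05,0,0,0]
    - [0,0,-0.15,0,0,0]
    - [0,0,-0.25,0,0,0]
    - [0,0,-0.35,0,0,0]
    - [0,0,-0.35,0,0,0]
    - [0,0,-0.35,0,0,0]

```text
t: 7.52
ee_pos: [0.6296, 0.1506, 0.2683]
eef_rot: [0.106, 0.994, -0.0, -0.0]
wrist_force: [-0.8, -0.3, -1.2]
finger_gap: 0.0855
grip_force: 0.0
```

```bash
python3 - <<'E'
from h import *
c=cam('wrist','w4.png');s=manip.state();print(s['t'],s['ee_pos'],s['eef_rot'],s['wrist_force'],s['finger_gap'])
x,y,a=np.load('mx.npy')
M=np.array([[np.cos(a),-np.sin(a)],[np.sin(a),np.cos(a)]])
w=lambda p:np.r_[np.array([x,y])+M@p[:2],p[2]]
u,v=proj(c,[w([.025,.062,.115])])[0].astype(int);print(u,v)
im=c['image'][:,:,::-1]; u0,v0=max(0,u-75),max(0,v-75);print('origin',u0,v0)
cv2.imwrite('pics/w4z.png',cv2.resize(im[v0:v0+150,u0:u0+150],None,fx=4,fy=4,interpolation=cv2.INTER_CUBIC))
E
```

```text
7.575 [0.62910303 0.15049552 0.26740058] [ 1.06258827e-01  9.94337894e-01 -2.33448684e-04 -1.07711129e-03] [-0.44855989  0.58501441 -0.46155555] 0.08503323322316632
311 246
origin 236 171
```

View pics/w4z.png

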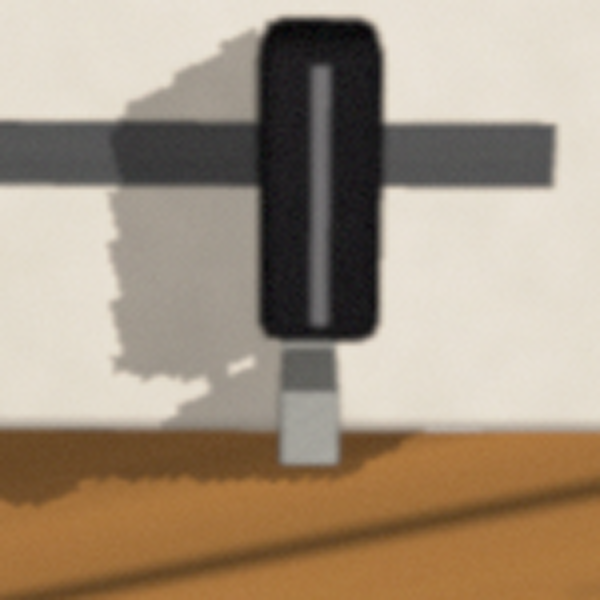

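The crop shows the grip line at u≈319 and the tab centre at u≈309 (4x), so the grip is about 2 mm past the clip in +y.

```bash
python3 - <<'E'
from h import *
c=cam('wrist');f=lambda *p:np.array(p)/4+[236,171]
x,y,a=np.load('mx.npy');M=np.array([[np.cos(a),-np.sin(a)],[np.sin(a),np.cos(a)]])
loc=lambda p:((p[:,:2]-[x,y])@M).round(4).tolist()
g=ray(c,f((320,66),(319,326)),.123);t=ray(c,f((282,390),(335,390),(339,465),(280,465)),.115)
print(loc(g),loc(t));m=(np.array(loc(t)).mean(0)-np.array(loc(g)).mean(0));print(m)
s=manip.state();print(s['ee_pos'],loc(s['ee_pos'][None]))
E
```

```text
[[-0.0241, 0.065], [0.026, 0.0651]] [[0.0421, 0.0579], [0.042, 0.0684], [0.0581, 0.0693], [0.0582, 0.0574]]
[ 0.04915 -0.0018 ]
[0.62890279 0.15046828 0.26698747] [[-0.0029, 0.0639]]
```

Request:
move_arm:
  targets:
    - [0,0,0.1,0,0,0]
    - [0,0,0.2,0,0,0]
    - [0,0,0.28,0,0,0]
    - [0,0,0.33,0,0,0]
    - [0,0,0.35,0,0,0]
    - [0,0,0.35,0,0,0]
    - [0,0,0.35,0,0,0]

```text
t: 8.5
ee_pos: [0.6307, 0.1507, 0.0949]
eef_rot: [0.106, 0.994, 0.0, 0.001]
wrist_force: [-0.1, 0.5, 0.3]
finger_gap: 0.0855
grip_force: 0.0
```

Request:
move_arm:
  targets:
    - [0,0,0,0,0,0]
    - [0,0,0,0,0,0]
    - [0,0,0,0,0,0]
    - [0,0,0,0,0,0]
    - [0,0,0,0,0,0]
    - [0,0,0,0,0,0]
    - [0,0,0,0,0,0]
    - [0,-0.002,0,0,0,0]
    - [0,-0.004,0,0,0,0]
    - [0,-0.004,0,0,0,0]
    - [0,-0.004,0,0,0,0]
  hand: 1

```text
t: 9.88
ee_pos: [0.6297, 0.1491, 0.0942]
eef_rot: [0.106, 0.994, 0.001, 0.0]
wrist_force: [-0.1, 2.5, 4.3]
finger_gap: 0.0234
grip_force: 25.7
```

Request:
move_arm:
  targets:
    - [0,0,0,0,0,0]
    - [0,0,0,0,0,0]
    - [0,0,0,0,0,0]
    - [0,0,0,0,0,0]
    - [0,0,0,0,0,0]
    - [0,0,0,0,0,0]
  hand: -1

```text
t: 10.62
ee_pos: [0.6294, 0.1486, 0.0938]
eef_rot: [0.106, 0.994, -0.0, 0.0]
wrist_force: [-0.8, -0.1, 0.7]
finger_gap: 0.0852
grip_force: 0.0
```

Request:
move_arm:
  targets:
    - [0,0,-0.05,0,0,0]
    - [0,0,-0.15,0,0,0]
    - [0,0,-0.25,0,0,0]
    - [0,0,-0.35,0,0,0]
    - [0,0,-0.35,0,0,0]
    - [0,0,-0.35,0,0,0]

```text
t: 11.38
ee_pos: [0.6292, 0.1486, 0.2684]
eef_rot: [0.106, 0.994, -0.0, -0.0]
wrist_force: [-0.7, 0.5, -1.0]
finger_gap: 0.0852
grip_force: 0.0
```

```bash
python3 - <<'E'
from h import *
c=cam('wrist','w5.png');s=manip.state();print(s['t'],s['ee_pos'],s['eef_rot'])
im=c['image'][:,:,::-1]
cv2.imwrite('pics/w5z.png',cv2.resize(im[171:321,236:386],None,fx=4,fy=4,interpolation=cv2.INTER_CUBIC))
E
```

```text
11.425 [0.62868339 0.14856385 0.26744153] [ 1.06217651e-01  9.94342331e-01 -2.31292175e-04 -1.04207441e-03]
```

View pics/w5z.png

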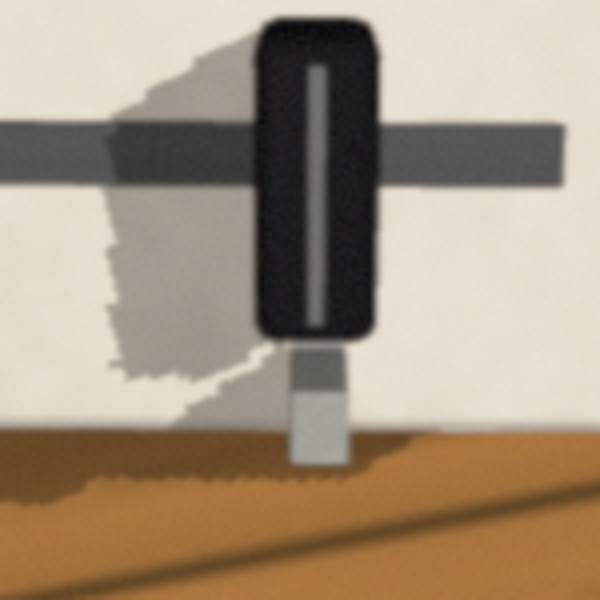

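The grip line (316.5) is now within about 0.5 mm of the tab centre (319). Now the lever: hover above the handle, then grasp it.

Request:
move_arm:
  targets:
    - [0.04,-0.12,0,0,0,0]
    - [0.08,-0.24,0,0,0,0]
    - [0.12,-0.36,0,0,0,0]
    - [0.16,-0.47,0,0,0,0]
    - [0.181,-0.534,0,0,0,0]
    - [0.181,-0.534,0.05,0,0,0]
    - [0.181,-0.534,0.15,0,0,0]
    - [0.181,-0.534,0.24,0,0,0]
    - [0.181,-0.534,0.31,0,0,0]
    - [0.181,-0.534,0.347,0,0,0]
    - [0.181,-0.534,0.347,0,0,0]
    - [0.181,-0.534,0.347,0,0,0]

```text
t: 12.92
ee_pos: [0.4844, -0.0931, 0.0953]
eef_rot: [0.106, 0.994, 0.0, -0.0]
wrist_force: [-0.3, 0.2, 0.4]
finger_gap: 0.0855
grip_force: 0.0
```

Request:
move_arm:
  targets:
    - [0,0,0,0,0,0]
    - [0,0,0,0,0,0]
    - [0,0,0,0,0,0]
    - [0,0,0,0,0,0]
    - [0,0,0,0,0,0]
    - [0,0,0,0,0,0]
    - [0,0,0,0,0,0]
    - [0,0,0,0,0,0]
  hand: 1
  squeeze: 20

```text
t: 13.92
ee_pos: [0.4845, -0.0938, 0.0957]
eef_rot: [0.107, 0.994, -0.001, 0.0]
wrist_force: [-2.8, -3.1, 5.9]
finger_gap: 0.0178
grip_force: 25.8
```

```bash
python3 - <<'E'
from h import *
s=manip.state();print(s['t'],s['ee_pos'],s['eef_rot'],s['wrist_force'],s['moment'],s['finger_gap'],s['grip_force'])
Rm=R.from_quat(s['eef_rot'])
ax=np.array([.5723,-.1123]);p=s['ee_pos'][:2]-ax;print('r',np.hypot(*p),'ang',np.degrees(np.arctan2(p[1],p[0])),'tool x',np.degrees(np.arctan2(*Rm.as_matrix()[[1,0],0])))
for k in range(1,10):
    t=np.radians(5*k);c,n=np.cos(t),np.sin(t)
    q=np.array([[c,-n],[n,c]])@p
    d=Rm.inv().apply(np.r_[q-p,0]);print(5*k,(d/.5).round(3),-5*k/90)
E
```

```text
13.925 [ 0.4845462  -0.09379031  0.09567524] [ 1.06598364e-01  9.94301979e-01 -5.96577706e-04  8.47798130e-05] [-2.81033997 -3.05477724  5.86830603] [-0.48393683  0.55424421 -0.25389949] 0.01780522560180891 25.84434986114502
r 0.08968465504174364 ang 168.08933313731197 tool x 167.76148172060414
5 [-0.001 -0.016  0.   ] -0.05555555555555555
10 [-0.003 -0.031  0.   ] -0.1111111111111111
15 [-0.006 -0.046  0.   ] -0.16666666666666666
20 [-0.011 -0.061  0.   ] -0.2222222222222222
25 [-0.017 -0.076  0.   ] -0.2777777777777778
30 [-0.025 -0.09   0.   ] -0.3333333333333333
35 [-0.033 -0.103  0.   ] -0.3888888888888889
40 [-0.043 -0.115  0.   ] -0.4444444444444444
45 [-0.053 -0.127  0.   ] -0.5
```

Request:
move_arm:
  targets:
    - [-0.001,-0.016,0,0,0,-0.056]
    - [-0.003,-0.031,0,0,0,-0.111]
    - [-0.006,-0.046,0,0,0,-0.167]
    - [-0.011,-0.061,0,0,0,-0.222]
    - [-0.017,-0.076,0,0,0,-0.278]
    - [-0.025,-0.09,0,0,0,-0.333]
    - [-0.033,-0.103,0,0,0,-0.389]
    - [-0.043,-0.115,0,0,0,-0.444]
    - [-0.053,-0.127,0,0,0,-0.5]
    - [-0.053,-0.127,0,0,0,-0.5]
    - [-0.053,-0.127,0,0,0,-0.5]
    - [-0.053,-0.127,0,0,0,-0.5]

```text
t: 15.42
ee_pos: [0.4967, -0.1634, 0.0957]
eef_rot: [-0.281, 0.96, -0.002, -0.001]
wrist_force: [-3.6, -8.6, 4.3]
finger_gap: 0.0173
grip_force: 25.9
```

```bash
python3 - <<'E'
from h import *
s=manip.state();print(s['t'],s['ee_pos'],s['wrist_force'],s['moment'],s['finger_gap'],s['grip_force'])
Rm=R.from_quat(s['eef_rot'])
ax=np.array([.5723,-.1123]);p=s['ee_pos'][:2]-ax;print('r',np.hypot(*p),'ang',np.degrees(np.arctan2(p[1],p[0])),'tool x',np.degrees(np.arctan2(*Rm.as_matrix()[[1,0],0])))
E
```

```text
15.425 [ 0.49670115 -0.16343491  0.09571039] [-3.60959639 -8.59476015  4.32307112] [-1.44793753  0.76512386 -0.36179877] 0.017281735027313706 25.945158898830414
r 0.09126864279106423 ang -145.9256573728967 tool x -147.325602415181
```

Request:
move_arm:
  targets:
    - [0,0,0,0,0,0]
    - [0,0,0,0,0,0]
    - [0,0,0,0,0,0]
    - [0,0,0,0,0,0]
    - [0,0,0,0,0,0]
    - [0,0,0,0,0,0]
  hand: -1

```text
t: 16.18
ee_pos: [0.4971, -0.1608, 0.0953]
eef_rot: [-0.282, 0.959, 0.0, 0.0]
wrist_force: [-0.3, 0.5, -0.6]
finger_gap: 0.0852
grip_force: 0.0
```

Request:
move_arm:
  targets:
    - [0,0,-0.05,0,0,0]
    - [0,0,-0.15,0,0,0]
    - [0,0,-0.25,0,0,0]
    - [0,0,-0.35,0,0,0]
    - [0,0,-0.4,0,0,0]
    - [0,0,-0.4,0,0,0]
    - [0,0,-0.4,0,0,0]

```text
t: 17.05
ee_pos: [0.4965, -0.1606, 0.2942]
eef_rot: [-0.282, 0.959, 0.001, -0.001]
wrist_force: [0.6, 0.2, 0.0]
finger_gap: 0.0856
grip_force: 0.0
```

```bash
python3 - <<'E'
from h import *
c=cam('wrist','w6.png');d=cam('side','s6.png');s=manip.state();print(s['t'],s['ee_pos'],s['eef_rot'])
a=cv2.resize(cv2.imread('pics/w6.png'),(400,300),interpolation=cv2.INTER_AREA)
b=cv2.resize(cv2.imread('pics/s6.png')[165:315,215:415],(400,300),interpolation=cv2.INTER_CUBIC)
cv2.imwrite('pics/f.png',np.hstack([a,b]))
E
```

```text
17.15 [ 0.49626417 -0.16051195  0.29368272] [-2.82376940e-01  9.59302501e-01  9.39805079e-04 -1.04504232e-03]
```

View pics/f.png

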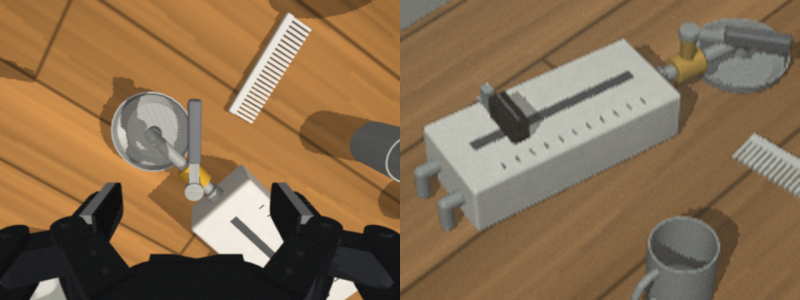

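The lever runs from the axis at (193,192) to its tip at (194,100), diagonal to the pipe. The grip is at the clip and everything else looks undisturbed. I'll check the angle numerically.

```bash
python3 - <<'E'
from h import *
c=cam('wrist')
im=c['image'].astype(int);row=lambda v:np.where((abs(im[v,290:340].max(1)-im[v,290:340].min(1))<15))[0]+290
ps=[]
for v in range(170,245,8):
    r=row(v);ps.append((np.median(r),v));print(v,r.min(),r.max(),end=' | ')
p=ray(c,ps,.128);l=np.polyfit(p[:,0],p[:,1],1)
print('handle dir',180+np.degrees(np.arctan(l[0])),'axis->tip',[180+np.degrees(np.arctan2(*(a-b)[[1,0]])) for a,b in [ray(c,[(309,307),(310,160)],.128)]], 'lever deg = that -167.7')
E
```

```text
170 301 320 | 178 290 320 | 186 290 320 | 194 290 320 | 202 290 320 | 210 290 320 | 218 290 320 | 226 290 320 | 234 290 319 | 242 290 319 | handle dir 209.26134991756243 axis->tip [np.float64(212.25197609593857)] lever deg = that -167.7
```

```bash
python3 -c "
from h import *
print(ticket.finish_job())"
```

```text
the job is handed in; nothing more can be done
None
```

I slid the grip to within about 0.5 mm of the clip, then swung the outlet lever to about 44.5° (half open is 45°). I handed the job in at about 17 s, with the arm clear and nothing else seen to have moved.

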